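# Hang the trimming chuck plate on the turntable's two pins

## Task

Get the turntable ready for trimming vases: pick up the longer chuck plate, the one with two large holes near its ends, and lower it over the turntable's two upright pins so that a pin stands in each hole and the plate lies flat on the turntable's head; keep hold of it until the holes are over the pins, then let go. Either end of the plate may go on either pin. Leave the shorter chuck plate and the standing vase where they are.

Things in the scene. Friction and masses are not known exactly. Their poses are not given: they have to be found in the camera images.
- chuck_plate: Plate to hang: plywood, 190 (x) by 90 (y) by 10 mm thick, flat on the table; two round through holes 32 mm in diameter on its x axis, 60 mm either side of the middle. From its middle rises an upright round wooden chuck to grip from above, 46 mm in diameter, its top 75 mm above the plate's underside. 0.17 to 0.35 kg. Origin: centre of the underside; z up. A half turn about z gives the same shape.
- turntable: Potter's turntable, fixed and locked: iron foot, flat aluminium head 220 mm in diameter, upper face 75 mm above the table. On its x axis, 60 mm either side of the centre, two upright steel pins 24 mm tall (tips at 99 mm), 12 mm in diameter, the upper 14 mm tapering to 6 mm; they stand 14 mm above the seated plate. Origin: centre of its underside, on the table; z up. Half-turn symmetric.
- small_chuck_plate: Bystander, to be left alone: chuck plate of a smaller turntable, lying flat on the table; same plywood and same chuck, but only 130 (x) by 90 (y) by 10 mm, with two 14 mm holes 76 mm apart, too close and small for these pins. The two chuck plates may lie in either order. Origin: centre of the underside.
- vase: A bystander: a grey-brown clay vase standing on the table beyond the work, 150 mm tall, 88 mm across its belly, open at the top. Origin: centre of its underside. To be left alone.

How it is judged:
By the outcome, as a careful person would: the job done as asked, in the order asked, and still so for the second after the job is handed in, with the robot touching nothing.
It also fails if it takes over 42 s, if anything falls off the work surface, if the arm or the gripper's body presses on something with over 40 N, if the wrist force passes 120 N, or if a joint passes its speed limit or range.

## Robot

A 7-joint arm with a two-finger parallel gripper is mounted at the origin on the work surface. World frame = base frame: x ahead of the robot, y to its left, z up, the work surface at z = 0. Lengths are in m, angles in degrees, forces in N, time in s.
With the tool pointing down it reaches from about 0.425 to 0.875 m from the base axis. Payload 4.7 kg.
Tool frame: the origin (TCP) lies between the finger pads; the fingertips stand env.tip_reach ahead of it and the grasp point (between the pads) lies 2 mm behind it (env.tip_reach is the distance from the TCP to the fingertips, in m); z points along the fingers, y is the line along which they close (so a half turn about z gives the same grasp; the last joint's range is limited). The gripper opens to 87 mm and grips with 3 to 60 N. Pads are 19 mm wide; open, the fingers measure 117 mm over their backs; the gripper's body (75 mm by 190 mm) begins 51 mm behind the grasp point.
Start: joints at [66.526, 18.392, -4.016, 83.108, 1.295, 78.541, -3.26], TCP at [0.267, -0.593, 0.24] pointing down, gripper open.
Joint ranges: [-163.93, 163.93], [-17.29, 119.83], [-79.2, 71.16], [3.27, 140.29], [-89.18, 269.18], [5.43, 117.66], [-154.24, 154.24]. Speed limits (degrees/s): [147.25, 147.25, 180, 180, 180, 180, 180].

## Interface

Orientations are given as [roll, pitch, yaw] about the fixed x, y, z axes, in that order (R = Rz(yaw) Ry(pitch) Rx(roll)).
In Python, from cell import env, cam, workorder, readout gives the robot as it stands (env), with the cameras (cam), the job (workorder) and the readings (readout).
- The arm moves only by the tool steer_hand, called as name(argument=value, ...), one argument or row to a line, values as JSON. Schema: {"type":"object","properties":{"segments":{"type":"array","items":{"type":"array","items":{"type":"array","items":{"type":"number"},"minItems":5,"maxItems":5},"minItems":1,"maxItems":8},"minItems":1,"maxItems":1},"grip_force":{"type":"number"},"only":{"type":"string"},"quiet":{"type":"boolean"},"lines":{"type":"string"}},"required":["segments"],"additionalProperties":false}. segments is a list that holds a single list of rows (three levels of brackets), with 1 to 8 rows, each of 5 numbers: dx, dy, dz in parts of the range, where 1.0 means 1 m, then a turn about the tool's z in parts of the range, where 1.0 means 2 pi rad, then the finger opening in m; each row is the pose to reach, as a shift and turn from the pose commanded when the call began, along the tool's axes at that moment; what a row does not reach only later rows make up. A row lasts 1/12 s, in which the tool goes at most 0.0417 m and 7.16 degrees, less where a joint would pass 70% of its speed; a pose out of reach is approached as far as the arm can. The fingers move at their own pace and stop on an object; grip_force is the grip in N (left out, the last holds). Time passes only in rows, so rows that do not move let the fingers close. The tool returns the time, the measured TCP pose, the force, the opening and the grip force at its end. only (a regular expression) keeps the lines of the reply that match it, lines (a string "A,B") keeps lines A to B, and quiet returns only ok. A shift or turn number past 1, either way, is cut back to 1. Input that does not fit is refused with a message, and nothing moves.
- readout.get_obs(): the state, without advancing time (a new reading comes with each control period).
- cam.read_camera(name): name is "scene" or "top" or "wrist"; returns a dict with "color" (384x512x3 uint8, blue, green, red), "fx", "fy", "cx", "cy" (pixels), "dist" ([k1, k2, p1, p2, k3] as OpenCV has them; the pictures are not rectified), "world_from_camera" (4x4, takes a point from camera to world coordinates). Camera axes: x right, y down, z forward; pixel columns grow to the right and rows downward; lengths in m; the calibration is good to about 2 mm. A picture is of the moment at which its call begins. There is no depth.
- workorder.sign_off(): hands the job in; it is judged then, once.
The state is a dict: "time_s": time; "qpos": joint angles; "joint_velocities": joint speeds; "effort": joint torques, N m; "tool_pos": TCP position; "tool_rot": TCP orientation; "force": force on the tool from outside, world axes, zero at the start; "wrist_torque": the same for the moment, N m; "grip_width": finger opening in m; "grasp_force": force on a finger pad.
Only numpy, scipy, OpenCV 4.12 (cv2) and the standard library are available. Lean on these libraries where they do the work, as an engineer would, in place of code of your own. Each camera call takes 0.05 s, during which the arm holds its last target. There are 200 camera calls.

## Working session

There is one attempt and no reset: what is moved stays moved. The work goes in short steps, Python scripts to look and compute and a tool call to move; the robot and the scene stay as the last step left them, time stands still between calls to the robot, and variables do not carry over. Pictures are saved under pics/ and viewed, at most 10 in all, crops included, and the job is handed in when it is done.

```bash
ls; mkdir -p pics
```

Run:
```python
from cell import env, cam, workorder, readout
import cv2,numpy as np
o=readout.get_obs(); print({k:np.round(v,3) for k,v in o.items() if k in('time_s','tool_pos','tool_rot','force','grip_width')},env.tip_reach)
ims=[]
for n in("scene","top"):
    c=cam.read_camera(n); cv2.imwrite(f"pics/{n}0.png",c["color"]); print(n,c["fx"],np.round(c["world_from_camera"],3).tolist(),c["dist"])
```

```text
cell.py
pics
{'time_s': np.float64(0.0), 'tool_pos': array([ 0.267, -0.592,  0.238]), 'tool_rot': array([-1.79891e+02,  7.00000e-03,  2.42810e+01]), 'force': array([ 0.467, -0.369,  0.023]), 'grip_width': np.float64(0.087)} 0.017
scene 351.2694624474986 [[0.816, 0.47, -0.337, 0.952], [0.578, -0.661, 0.478, -0.397], [0.002, -0.585, -0.811, 0.786], [0.0, 0.0, 0.0, 1.0]] [0.03034616 0.         0.         0.         0.        ]
top 436.0944367617728 [[-0.024, -0.998, 0.052, 0.562], [-1.0, 0.023, -0.014, 0.061], [0.013, -0.052, -0.999, 1.127], [0.0, 0.0, 0.0, 1.0]] [-0.06955318  0.          0.          0.          0.        ]
```

View pics/top0.png

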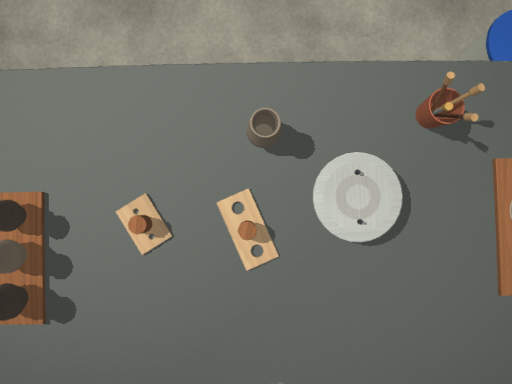

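View pics/scene0.png

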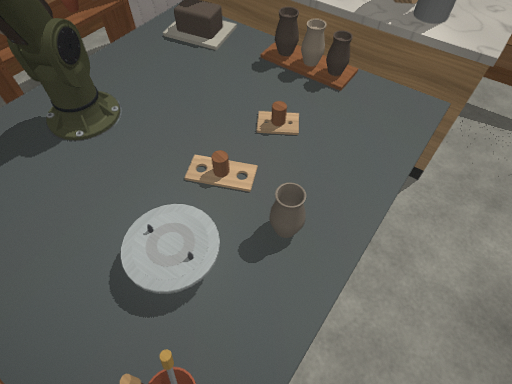

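The top view shows the long plate at about (247,230), with holes near (238,208) and (257,251). The turntable is at (357,197), its pins near (357,172) and (360,222), and the vase is at (264,127). Next I'll enlarge the pins and measure.

Create h.py:
```python
from cell import env, cam, workorder, readout
import cv2,numpy as np
def K(c): return np.array([[c["fx"],0,c["cx"]],[0,c["fy"],c["cy"]],[0,0,1.]])
def ray(c,p):
    u=cv2.undistortPoints(np.array(p,float).reshape(-1,1,2),K(c),np.array(c["dist"],float)).reshape(-1,2)
    T=c["world_from_camera"]; return T[:3,3],np.c_[u,np.ones(len(u))]@T[:3,:3].T
def plane(c,p,z):
    o,d=ray(c,p); return (o+d*((z-o[2])/d[:,2])[:,None])[:,:2]
```

Run:
```python
from h import *
t=cam.read_camera("top"); s=cam.read_camera("scene")
im=t["color"]; hsv=cv2.cvtColor(im,cv2.COLOR_BGR2HSV)
m=((hsv[...,1]>70)&(hsv[...,2]>70)).astype(np.uint8); m[:,:190]=0;m[:,300:]=0;m[:180]=0
cs,h=cv2.findContours(m,cv2.RETR_CCOMP,cv2.CHAIN_APPROX_NONE)
i=max(range(len(cs)),key=lambda i:cv2.contourArea(cs[i]))
r=cv2.minAreaRect(plane(t,cs[i],.01).astype(np.float32)*1000); print("plate rect",r)
for j,c in enumerate(cs):
    if h[0][j][3]>=0 and len(c)>10:
        M=cv2.moments(c); p=[M["m10"]/M["m00"],M["m01"]/M["m00"]]; print("hole",p,M["m00"],plane(t,p,.01))
g=cv2.cvtColor(im,cv2.COLOR_BGR2GRAY); tm=((g>110)&(hsv[...,1]<60)).astype(np.uint8); tm[:140]=0;tm[260:]=0;tm[:,:300]=0;tm[:,420:]=0
cs,_=cv2.findContours(tm,0,1); c=max(cs,key=cv2.contourArea); e=cv2.fitEllipse(plane(t,c,.075).astype(np.float32)*1000); print("table",e)
a=cv2.resize(im[150:245,305:410],None,fx=5,fy=5,interpolation=cv2.INTER_CUBIC)[:475]
b=cv2.resize(s["color"][200:295,115:225],None,fx=2.5,fy=5,interpolation=cv2.INTER_CUBIC)[:475]
cv2.imwrite("pics/z.png",np.hstack([a,b]))
```

```text
plate rect ((511.87664794921875, 68.00527954101562), (190.596923828125, 90.99901580810547), 22.603853225708008)
hole [256.54545454545456, 250.3901515151515] 132.0 [[0.4570464  0.04517694]]
hole [237.6082089552239, 207.455223880597] 134.0 [[0.56760822 0.09099484]]
table ((587.292236328125, -201.8266143798828), (218.04364013671875, 220.13511657714844), 5.663580417633057)
```

View pics/z.png

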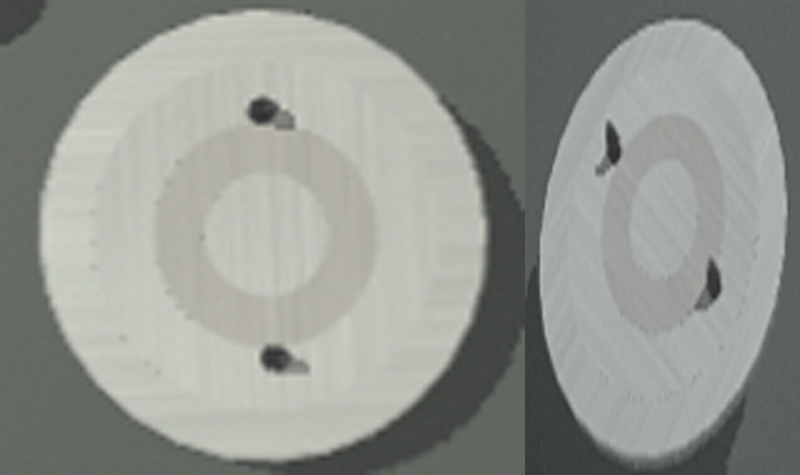

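The pins show as dark discs near (357,171.5) and (359.6,221), each with a lighter shadow to its lower right. I'll compute the pin line and the move to the chuck.

Add to h.py:
```python
def delta(x,y,z,yaw):
    o=readout.get_obs(); p=o["tool_pos"]; w=np.radians(o["tool_rot"][2]); c,s=np.cos(w),np.sin(w)
    d=np.array([x,y,z])-p
    print("t",round(o["time_s"],2),"at",np.round(p,4),np.round(o["tool_rot"],2),"F",np.round(o["force"],1),"grip",o["grip_width"],o["grasp_force"])
    print("delta tool",np.round([c*d[0]+s*d[1],s*d[0]-c*d[1],-d[2]],4),"turn",round(-(yaw-o["tool_rot"][2]),2))
```

Run:
```python
from h import *
t=cam.read_camera("top"); s=cam.read_camera("scene")
g=cv2.cvtColor(t["color"],cv2.COLOR_BGR2GRAY)
P=[]
for x,y in((357,171.5),(359.6,221)):
    x0,y0=int(x)-6,int(y)-6; w=np.clip(110-g[y0:y0+13,x0:x0+13].astype(float),0,None)
    yy,xx=np.mgrid[y0:y0+13,x0:x0+13]; p=[(w*xx).sum()/w.sum(),(w*yy).sum()/w.sum()]; q=plane(t,p,.09)[0]; P.append(q); print(p,q)
a,b=P; print("mid",(a+b)/2,np.linalg.norm(a-b),"yaw",np.degrees(np.arctan2(*(a-b)[::-1])))
# chuck top, red-brown in both views
for n,c,(x,y) in(("top",t,(247,230)),("scene",s,(220,158))):
    im=c["color"].astype(int); m=np.zeros(im.shape[:2],np.uint8); m[y-16:y+16,x-16:x+16]=(((im[...,2]<150)&(im[...,2]-im[...,0]>35)))[y-16:y+16,x-16:x+16]
    N,l,st,ce=cv2.connectedComponentsWithStats(m); k=1+np.argmax(st[1:,4]); print(n,st[k],ce[k],plane(c,[ce[k]],.06 if n=="top" else .04))
delta(.512,.068,.2,22.6)
```

```text
[np.float64(356.9455164585698), np.float64(171.8706015891033)] [ 0.64562016 -0.19941402]
[np.float64(359.57414965986396), np.float64(221.28707482993198)] [ 0.52706178 -0.20157105]
mid [ 0.58634097 -0.20049254] 0.1185779960689776 yaw 1.0423113259377712
top [244 221  19  21 172] [257.11046512 231.70348837] [[0.5071391  0.04343499]]
scene [205 150  25  24 377] [219.27586207 163.00530504] [[0.50483664 0.06933388]]
t 0.3 at [ 0.2672 -0.5924  0.2392] [-1.7996e+02  1.0000e-02  2.4280e+01] F [ 0.4 -0.7  0. ] grip 0.08683444740025299 0.0
delta tool [ 0.4947 -0.5013  0.0392] turn 1.68
```

steer_hand(
  segments=[
    [[0.03,-0.03,0,0,0.087],[0.06,-0.06,0,0,0.087],[0.09,-0.09,0,0,0.087],[0.12,-0.12,0,0,0.087],[0.15,-0.15,0,0,0.087],[0.18,-0.18,0,0,0.087],[0.21,-0.21,0,0,0.087],[0.24,-0.24,0,0,0.087]],
  ],
  grip_force=30,
)

```text
time_s: 0.97
tool_pos: [0.3855, -0.2788, 0.2397]
tool_rot: [180.0, 0.0, 24.3]
force: [1.0, -0.1, 0.1]
grip_width: 0.0869
grasp_force: 0.0
```

steer_hand(
  segments=[
    [[0.03,-0.03,0,0,0.087],[0.06,-0.06,0,0,0.087],[0.09,-0.09,0,0,0.087],[0.12,-0.12,0,0,0.087],[0.15,-0.15,0,0,0.087],[0.18,-0.18,0,0,0.087],[0.21,-0.21,0,0,0.087],[0.24,-0.24,0,0,0.087]],
  ],
)

```text
time_s: 1.63
tool_pos: [0.5034, 0.033, 0.24]
tool_rot: [179.9, -0.0, 24.3]
force: [1.2, -1.1, -0.3]
grip_width: 0.0872
grasp_force: 0.0
```

```bash
python3 -c "
from h import *
delta(.512,.068,.12,22.6)"
```

```text
t 1.63 at [0.5034 0.033  0.24  ] [ 1.7993e+02 -4.0000e-02  2.4270e+01] F [ 1.2 -1.1 -0.3] grip 0.08715690411504066 0.0
delta tool [ 0.0222 -0.0284  0.12  ] turn 1.67
```

The manual's scale: turns go in shares of 2 pi rad. Converting my numbers, 1.7 degrees / 360 = 0.0047.

steer_hand(
  segments=[
    [[0.015,-0.021,0.03,0.0047,0.087],[0.015,-0.021,0.06,0.0047,0.087],[0.015,-0.021,0.09,0.0047,0.087],[0.015,-0.021,0.12,0.0047,0.087],[0.015,-0.021,0.12,0.0047,0.087]],
  ],
)

```text
time_s: 2.05
tool_pos: [0.5038, 0.0559, 0.1142]
tool_rot: [-179.8, 0.5, 22.6]
force: [-1.5, -0.4, 0.1]
grip_width: 0.0866
grasp_force: 0.0
```

Run:
```python
from h import *
delta(.512,.068,.055,22.6)
cv2.imwrite("pics/w1.png",cam.read_camera("wrist")["color"])
```

```text
t 2.05 at [0.5038 0.0559 0.1142] [-179.77    0.54   22.63] F [-1.5 -0.4  0.1] grip 0.08659322678363135 0.0
delta tool [ 0.0122 -0.008   0.0592] turn 0.03
```

View pics/w1.png

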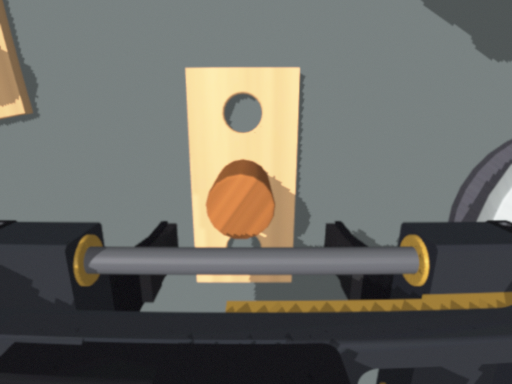

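The wrist view shows the chuck top at about (241,205), between the fingers and slightly left of and ahead of centre. That agrees with the computed offset.

steer_hand(
  segments=[
    [[0.012,-0.008,0,0,0.087],[0.012,-0.008,0,0,0.087],[0.012,-0.008,0,0,0.087]],
  ],
)

```text
time_s: 2.35
tool_pos: [0.5175, 0.0689, 0.1216]
tool_rot: [179.9, -0.2, 22.6]
force: [0.2, -0.2, 0.5]
grip_width: 0.0873
grasp_force: 0.0
```

```bash
python3 -c "
from h import *
delta(.512,.068,.055,22.6)"
```

```text
t 2.35 at [0.5175 0.0689 0.1216] [ 1.7995e+02 -1.7000e-01  2.2640e+01] F [ 0.2 -0.2  0.5] grip 0.0872943745086955 0.0
delta tool [-0.0055 -0.0013  0.0666] turn 0.04
```

steer_hand(
  segments=[
    [[-0.005,-0.001,0.02,0,0.087],[-0.005,-0.001,0.04,0,0.087],[-0.005,-0.001,0.055,0,0.087],[-0.005,-0.001,0.065,0,0.087],[-0.005,-0.001,0.065,0,0.087],[-0.005,-0.001,0.065,0,0.087],[-0.005,-0.001,0.065,0,0.087]],
  ],
)

```text
time_s: 2.93
tool_pos: [0.5122, 0.0673, 0.0558]
tool_rot: [179.9, -0.1, 22.6]
force: [-0.6, -0.5, -0.7]
grip_width: 0.0869
grasp_force: 0.0
```

```bash
python3 -c "
from h import *
delta(.512,.068,.055,22.6)"
```

```text
t 2.93 at [0.5122 0.0673 0.0558] [ 1.7995e+02 -1.1000e-01  2.2570e+01] F [-0.6 -0.5 -0.7] grip 0.08694001212530197 0.0
delta tool [ 0.0001 -0.0007  0.0008] turn -0.03
```

Aligned. Close with 35 N, then lift.

steer_hand(
  segments=[
    [[0,0,0,0,0.03],[0,0,0,0,0.03],[0,0,0,0,0.03],[0,0,0,0,0.03],[0,0,0,0,0.03],[0,0,0,0,0.03],[0,0,0,0,0.03],[0,0,0,0,0.03]],
  ],
  grip_force=35,
)

```text
time_s: 3.6
tool_pos: [0.5112, 0.0673, 0.0545]
tool_rot: [180.0, 0.0, 22.6]
force: [1.8, -0.7, 0.0]
grip_width: 0.0454
grasp_force: 35.0
```

steer_hand(
  segments=[
    [[0,0,-0.01,0,0.03],[0,0,-0.03,0,0.03],[0,0,-0.05,0,0.03],[0,0,-0.08,0,0.03],[0,0,-0.11,0,0.03],[0,0,-0.13,0,0.03],[0,0,-0.14,0,0.03],[0,0,-0.14,0,0.03]],
  ],
)

```text
time_s: 4.27
tool_pos: [0.5124, 0.0676, 0.1969]
tool_rot: [179.9, -0.2, 22.6]
force: [0.3, 0.7, -2.5]
grip_width: 0.0452
grasp_force: 35.0
```

```bash
python3 -c "
from h import *
delta(.587,-.201,.195,1.04)
c=cam.read_camera('scene');cv2.imwrite('pics/s2.png',c['color'][40:320,60:400])"
```

```text
t 4.27 at [0.5124 0.0676 0.1969] [179.88  -0.21  22.58] F [ 0.3  0.7 -2.5] grip 0.04523195925191095 34.97009753108273
delta tool [-0.0343  0.2767  0.0019] turn 21.54
```

View pics/s2.png

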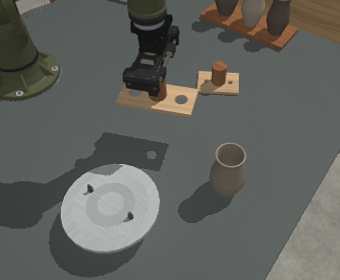

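The plate is level in the gripper and lifted clear, with its shadow on the table. Carry it across to the turntable.

Converted, 21.5 degrees / 360 = 0.0597.

steer_hand(
  segments=[
    [[-0.002,0.015,0,0.0056,0.03],[-0.006,0.045,0,0.0139,0.03],[-0.01,0.08,0,0.0222,0.03],[-0.014,0.115,0,0.0306,0.03],[-0.018,0.15,0,0.0389,0.03],[-0.022,0.185,0,0.0472,0.03],[-0.027,0.215,0,0.0542,0.03],[-0.03,0.24,0,0.0597,0.03]],
  ],
)

```text
time_s: 4.98
tool_pos: [0.574, -0.1701, 0.1915]
tool_rot: [-180.0, 0.3, 0.7]
force: [-0.0, 0.7, -3.6]
grip_width: 0.0453
grasp_force: 35.0
```

steer_hand(
  segments=[
    [[0,0.016,0,0,0.03],[0,0.026,0,0,0.03],[0,0.03,0,0,0.03],[0,0.03,0,0,0.03],[0,0.03,0,0,0.03],[0,0.03,0,0,0.03]],
  ],
)

```text
time_s: 5.48
tool_pos: [0.5763, -0.1935, 0.1947]
tool_rot: [-180.0, -0.0, 1.3]
force: [-0.3, 0.7, -2.8]
grip_width: 0.0455
grasp_force: 35.0
```

```bash
python3 -c "
from h import *
delta(.587,-.201,.195,1.04)
t=cam.read_camera('top');s=cam.read_camera('scene');w=cam.read_camera('wrist')
a=cv2.resize(t['color'][120:270,280:440],None,fx=2.4,fy=2.4);b=cv2.resize(s['color'][140:290,90:250],None,fx=2.4,fy=2.4)
cv2.imwrite('pics/p3.png',np.hstack([a,b]));cv2.imwrite('pics/w3.png',w['color'])"
```

```text
t 5.48 at [ 0.5763 -0.1935  0.1947] [-1.7996e+02 -1.0000e-02  1.2600e+00] F [-0.3  0.7 -2.8] grip 0.04548257597691182 34.97019263564653
delta tool [ 0.0105  0.0078 -0.0003] turn 0.22
```

View pics/p3.png

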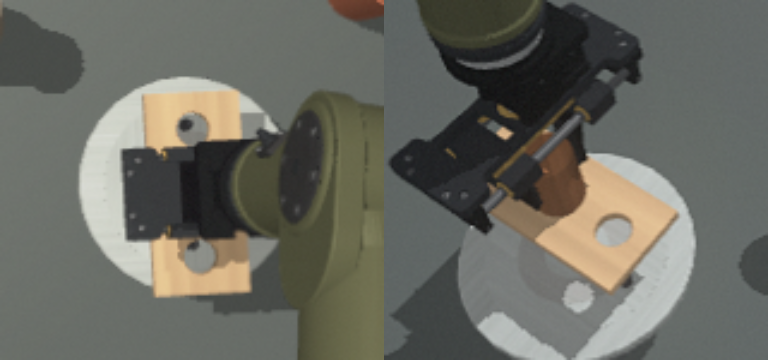

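View pics/w3.png

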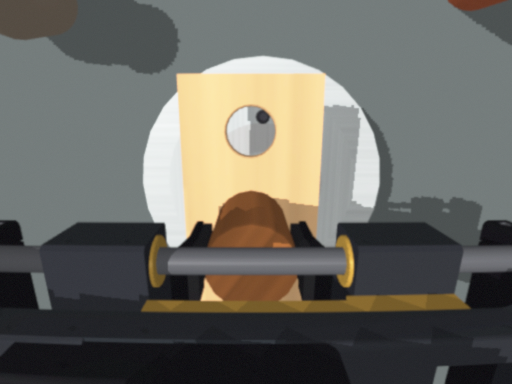

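Both holes are in view from the top, at crop (193,127) and (201,257), with the pins slightly to the upper left in each. So I apply the remaining shift, lower a little and measure the holes.

steer_hand(
  segments=[
    [[0.0105,0.0078,0,0,0.03],[0.0105,0.0078,0.01,0,0.03],[0.0105,0.0078,0.02,0,0.03],[0.0105,0.0078,0.025,0,0.03],[0.0105,0.0078,0.025,0,0.03],[0.0105,0.0078,0.025,0,0.03],[0.0105,0.0078,0.025,0,0.03],[0.0105,0.0078,0.025,0,0.03]],
  ],
)

```text
time_s: 6.3
tool_pos: [0.587, -0.2034, 0.17]
tool_rot: [180.0, -0.0, 1.1]
force: [-0.1, 0.6, -2.9]
grip_width: 0.0453
grasp_force: 35.0
```

Create m.py:
```python
from h import *
delta(.587,-.201,.1305,1.04)
z=readout.get_obs()["tool_pos"][2]-.045
t=cam.read_camera('top'); w=cam.read_camera('wrist'); H=[]
for n,c in(('top',t),('wrist',w)):
    im=c['color']; hsv=cv2.cvtColor(im,cv2.COLOR_BGR2HSV)
    m=((hsv[...,1]>70)&(hsv[...,2]>70)).astype(np.uint8)
    cs,h=cv2.findContours(m,cv2.RETR_CCOMP,cv2.CHAIN_APPROX_NONE)
    for j,k in enumerate(cs):
        if h[0][j][3]<0 or len(k)<20: continue
        q=plane(c,k,z).astype(np.float32); (x,y),a,_=cv2.fitEllipse(q*1000)
        if abs(x-587)>90 or abs(y+201)>40 : continue
        print(n,"hole",np.round([x,y],1),"axes",np.round(a,1))
a=cv2.resize(t['color'][120:270,280:440],None,fx=2.4,fy=2.4);b=cv2.resize(w['color'][60:260,150:350],(384,360))
cv2.imwrite('pics/p%d.png'%(readout.get_obs()["time_s"]*100),np.hstack([a,b]))
```

```bash
python3 m.py; ls pics
```

```text
t 6.3 at [ 0.587  -0.2034  0.17  ] [ 1.7998e+02 -4.0000e-02  1.0900e+00] F [-0.1  0.6 -2.9] grip 0.04526676548462626 35.00045020133257
delta tool [ 0.     -0.0024  0.0395] turn 0.05
top hole [ 528.2 -203.1] axes [32.5 34. ]
wrist hole [ 646.7 -203.6] axes [31.2 31.6]
p3.png
p640.png
s2.png
scene0.png
top0.png
w1.png
w3.png
z.png
```

Converted, -0.6 degrees / 360 = -0.0017.

steer_hand(
  segments=[
    [[0,-0.0025,0,-0.0017,0.03],[0,-0.0025,0.006,-0.0017,0.03],[0,-0.0025,0.012,-0.0017,0.03],[0,-0.0025,0.012,-0.0017,0.03],[0,-0.0025,0.012,-0.0017,0.03]],
  ],
)

```text
time_s: 6.82
tool_pos: [0.5862, -0.2008, 0.1566]
tool_rot: [-180.0, 0.1, 1.7]
force: [0.3, 0.3, -2.1]
grip_width: 0.045
grasp_force: 35.0
```

```bash
python3 m.py; ls pics
```

```text
t 6.82 at [ 0.5862 -0.2008  0.1566] [-1.7997e+02  9.0000e-02  1.6800e+00] F [ 0.3  0.3 -2.1] grip 0.04501000712081795 35.00046072062105
delta tool [0.0008 0.0002 0.0261] turn 0.64
top hole [ 527.1 -201.3] axes [32.7 35. ]
wrist hole [ 646.  -200.6] axes [31.4 31.5]
p3.png
p640.png
p691.png
s2.png
scene0.png
top0.png
w1.png
w3.png
z.png
```

View pics/p691.png

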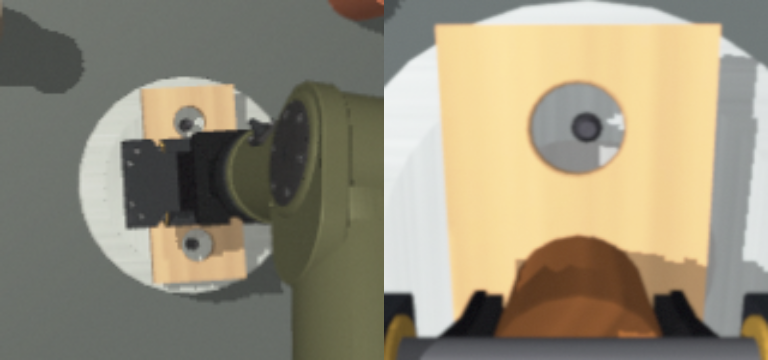

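Both pins show inside their holes: top crop (186,124) and (193,243), and near centre in the wrist view. Lower gently.

steer_hand(
  segments=[
    [[0,0,0.005,0,0.03],[0,0,0.01,0,0.03],[0,0,0.015,0,0.03],[0,0,0.019,0,0.03],[0,0,0.022,0,0.03],[0,0,0.025,0,0.03],[0,0,0.025,0,0.03],[0,0,0.025,0,0.03]],
  ],
)

```text
time_s: 7.58
tool_pos: [0.5867, -0.2008, 0.1324]
tool_rot: [-180.0, 0.0, 1.7]
force: [0.1, -0.7, -2.4]
grip_width: 0.0452
grasp_force: 35.0
```

steer_hand(
  segments=[
    [[0,0,0.001,0,0.03],[0,0,0.002,0,0.03],[0,0,0.0025,0,0.03],[0,0,0.0025,0,0.03],[0,0,0.0025,0,0.03]],
  ],
)

```text
time_s: 8.0
tool_pos: [0.5868, -0.2009, 0.1301]
tool_rot: [180.0, -0.0, 1.7]
force: [0.4, 0.5, -3.5]
grip_width: 0.0458
grasp_force: 35.0
```

steer_hand(
  segments=[
    [[0,0,0.0005,0,0.03],[0,0,0.001,0,0.03],[0,0,0.0012,0,0.03],[0,0,0.0012,0,0.03],[0,0,0.0012,0,0.03]],
  ],
)

```text
time_s: 8.42
tool_pos: [0.5869, -0.2009, 0.1296]
tool_rot: [180.0, -0.0, 1.7]
force: [-2.7, 0.0, 3.8]
grip_width: 0.0453
grasp_force: 35.0
```

The force has changed sign, so the plate is seated. Open the fingers and rise straight up.

steer_hand(
  segments=[
    [[0,0,0,0,0.06],[0,0,0,0,0.07],[0,0,0,0,0.087],[0,0,0,0,0.087],[0,0,0,0,0.087],[0,0,0,0,0.087],[0,0,0,0,0.087],[0,0,0,0,0.087]],
  ],
)

```text
time_s: 9.08
tool_pos: [0.5868, -0.2009, 0.1288]
tool_rot: [180.0, 0.0, 1.7]
force: [0.0, 0.9, 0.3]
grip_width: 0.085
grasp_force: 0.0
```

steer_hand(
  segments=[
    [[0,0,-0.01,0,0.087],[0,0,-0.03,0,0.087],[0,0,-0.06,0,0.087],[0,0,-0.09,0,0.087],[0,0,-0.12,0,0.087],[0,0,-0.14,0,0.087],[0,0,-0.14,0,0.087]],
  ],
)

```text
time_s: 9.67
tool_pos: [0.5893, -0.2011, 0.2756]
tool_rot: [179.8, -0.5, 1.7]
force: [0.9, 0.0, 0.4]
grip_width: 0.0867
grasp_force: 0.0
```

steer_hand(
  segments=[
    [[0,0.03,0,0,0.087],[0,0.06,0,0,0.087],[0,0.09,0,0,0.087],[0,0.12,0,0,0.087],[0,0.15,0,0,0.087],[0,0.17,0,0,0.087],[0,0.17,0,0,0.087]],
  ],
)

```text
time_s: 10.25
tool_pos: [0.5894, -0.3775, 0.2674]
tool_rot: [179.9, 0.1, 1.2]
force: [-0.8, 0.1, -0.8]
grip_width: 0.0866
grasp_force: 0.0
```

```bash
python3 -c "
from h import *
t=cam.read_camera('top');s=cam.read_camera('scene')
a=cv2.resize(t['color'][120:270,280:440],None,fx=2.4,fy=2.4);b=cv2.resize(s['color'][140:290,90:250],None,fx=2.4,fy=2.4)
cv2.imwrite('pics/f.png',np.hstack([a,b]))"
```

```text
(no output)
```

View pics/f.png

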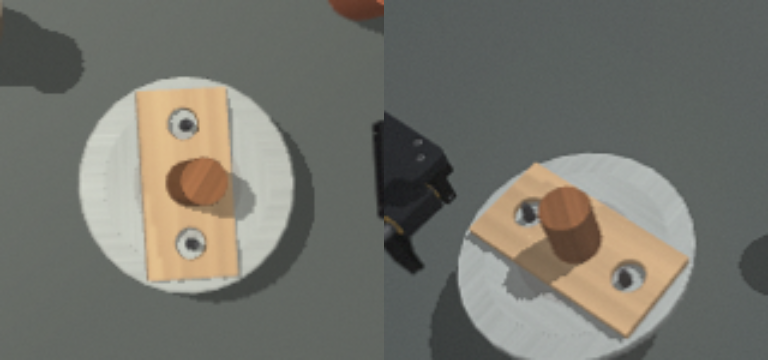

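The plate lies flat on the head, with a pin standing in each hole: top crop (185,124) and (192,243). The gripper is clear.

```bash
python3 -c "
from cell import env, cam, workorder, readout
print(workorder.sign_off())"
```

```text
the job is handed in; nothing more can be done
None
```

The longer chuck plate lies flat on the turntable's head with a pin standing in each hole, and I released it and handed the job in with the robot clear, about 10 s into the 42 s limit; the robot touched neither the shorter plate nor the vase.

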